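# Offer up a pane of glass over its window frame

### The arm

A 6-joint arm with a two-finger parallel gripper is mounted at the origin on the work surface. World frame = base frame: x ahead of the robot, y to its left, z up, the work surface at z = 0. Lengths are in m, angles in rad, forces in N, time in s.
With the tool pointing down it reaches from about 0.225 to 0.875 m from the base axis. Payload 3.4 kg.
Tool frame: the origin (TCP) lies at the very end of the fingers, on their centre line; the grasp point (between the pads) lies 19 mm behind it; x points along the fingers, y is the direction in which the jaws open and shut, and the axes are right-handed (so a half turn about x gives the same grasp; the last joint's range is limited). The gripper opens to 85 mm and grips with 20 to 120 N. Pads are 22 mm wide; open, the fingers measure 114 mm over their backs; the gripper's body (76 mm by 85 mm) begins 54 mm behind the grasp point. The pads swing forward as they close: fully open they stand 13 mm farther back than shut.
Start: joints at [1.137, 0.276, 1.505, -0, 1.361, -0.121], TCP at [0.177, 0.547, 0.231] pointing down, gripper open.
Joint ranges: [-2.89, 2.89], [-0.75, 2.08], [0.22, 2.7], [-1.18, 4.32], [0.11, 2.71], [-2.7, 2.7]. Speed limits (rad/s): [2.57, 2.57, 3.14, 3.14, 3.14, 3.14].

### API

Orientations are given as a unit quaternion [w, x, y, z].
In Python, from rig import manip gives the robot as it stands. The module is installed in compiled form; this text tells all that it offers.
- The arm moves only by the tool play_rows, never from a script. Its argument "plan" is a list that holds one entry, the list of rows, each a list of 5 numbers: the closure, from 0 (fully open) to 1 (shut), then the shift along the tool's x, y, z in m, then the turn about the tool's x in degrees. A call has 1 to 12 rows; each row is the pose to reach, as a shift and turn from the pose measured when the call began, along the tool's axes at that moment; what a row does not reach only later rows make up. A row lasts 1/10 s, in which the tool goes at most 50 mm and 8.59 degrees, less where a joint would pass 70% of its speed; a pose out of reach is approached as far as the arm can. A call with a gripper value outside its range is refused whole. The fingers move at their own pace and stop on an object; "grip_force" is the grip in N (left out, the last holds). Time passes only in rows, so rows that repeat a pose let the fingers close. It gives the time, the measured TCP pose, the force and the opening at its end, in the units of the state.
- manip.get_state(): the state, without advancing time (a new reading comes with each control period).
- manip.get_image(name): name is "side" or "top" or "wrist"; returns (picture, depth): 420x560x3 uint8, red, green, blue; 420x560 float32, m along the optical axis (not along the pixel's ray), 0 where there is no reading.
- manip.camera_params(name): a dict with "intrinsics" (3x3 intrinsics, pixels), "R" (3x3) and "t" (3): a world point X has camera coordinates R X + t; the wrist camera has in their place "mount" (4x4, takes a point from camera to tool coordinates, whose origin is the TCP and whose axes are the tool frame's). Camera axes: x right, y down, z forward; pixel columns grow to the right and rows downward; lengths in m; the calibration is good to about 2 mm. A picture is of the moment at which its call begins: read the wrist's pose just before it. camera_params takes no time and is no camera call.
- manip.sign_off(): hands the job in, once; it reports no verdict.
The state is a dict: "clock": time; "qpos": joint angles; "qd": joint speeds; "effort": joint torques, N m; "position": TCP position; "ee_rot": TCP orientation; "contact_force": force on the tool from outside, world axes, zero at the start; "moment": the same for the moment, N m; "width": finger opening in m.
Only numpy, scipy, OpenCV 4.12 (cv2) and the standard library are available. Lean on these libraries where they do the work, as an engineer would, in place of code of your own. Each camera call takes 0.05 s, during which the arm holds its last target.

### The job

Take the pane of glass by the handle of its suction lifter, carry it flat over the spirit level and the tin that stand in between, and stop with it centred and square over the rebate of the wooden window frame, hovering about 15 mm (a finger's breadth) above the frame's top face. The glazing tape in the rebate grabs at first touch, so the glass must not touch the frame at any time, and nothing else on the bench may be knocked out of place. Do not set it down or let go: finish while still holding it there, steady and level, so that I can check the gap all round before it goes down.

Things in the scene. Friction and masses are not known exactly. Their poses are not given: they have to be found in the camera images.
- pane: Loose pane of green glass, 220 x 150 x 6 mm, with a twin-cup suction lifter locked onto its top face; 0.56 to 0.84 kg in all, balanced about its middle. Origin: centre of the glass's underside; x along the 220 mm side, y along the 150 mm side, z up. Two black rubber cups 72 mm across at x = -66 and +66 mm carry the handle. Same after a half turn. It lies level at the start.
- pane_handle (a point): Middle of the lifter's handle, 60 mm straight above the pane's origin, same axes: a straight flat-sided aluminium bar along x, 186 long, 24 wide (y), 22 high, open below (43 mm free between glass and bar) for |x| < 50 mm. A flat yellow lever, 20 mm wide, lies on the bar above each cup, 44 to 88 mm from the middle, its top 18 mm above this point.
- rest: What the pane lies on at the start: two felt-topped softwood battens, 34 x 180 mm, 150 mm apart, on a black rubber mat 250 x 190 mm. Fixed. Origin under its centre at bench height; top of the felt 30 mm above it. The pane lies with its long side along the rest's x, within 12 mm of its middle and 4 degrees of square.
- frame: Wooden window frame lying flat, fixed, open in the middle: outside 282 (x) x 212 (y) x 44 mm high. Origin under its centre at bench height, z up. Rim 25 mm wide; inside it a rebate 232 x 162 mm, 18 mm deep (6 mm larger than the glass all round), has a 14 mm ledge with black glazing tape. Hinges on one long side. Frame and rest lie one left, one right on the bench, swapped from start to start.
- frame_top (a point): Centre of the frame's opening at the height of its top face, 44 mm above the bench; same axes as the frame.
- level: Loose aluminium and orange spirit level standing on its edge, 400 x 24 x 55 mm high, lying fore and aft (its x) between the rest and the frame. Origin: centre of its underside.
- tin: Loose upright tin, 74 mm across, 100 mm high, next to the spirit level, between the rest and the frame. Origin: centre of its underside.
- cartridge: Loose white sealant cartridge standing upright, 48 mm across, 245 mm high with its nozzle, at the right side of the bench. Origin: centre of its underside.
- cleaner: Loose blue bottle of glass cleaner, 66 mm across, 190 mm high, at the right side. Origin: centre of its underside.
- knife: Loose putty knife, 220 mm long, lying across the far side of the bench, flat. Origin: its middle, at bench height.
- tape: Loose roll of yellow tape lying flat, 104 mm across, 24 mm high, at the far side. Origin: centre of its underside.
- mallet: Loose rubber mallet with a wooden handle, 290 mm long, 60 mm high, lying fore and aft at the left side. Origin: near its middle, at bench height.
- packers: Black tray of coloured glazing packers, 120 x 85 x 45 mm, loose, at the far side. Origin: centre of its underside.

How it is judged:
On the way, in this order (a step that is already met when the one before it is completed fails the run):
1. the pane is lifted clear off its rest, held in the fingers (z of pane in the frame of rest above 0.06 m and contact force between pane and rest below 0.1 N and contact force between pane and the fingers above 1 N), for 0.1 s.
2. the pane is carried across the middle of the bench, higher than the spirit level (world y of pane between -0.09 and 0.09 m and height (world z) of pane above 0.06 m and contact force between pane and the fingers above 1 N), for 0.05 s.
At the end, for the whole second after the job is handed in: The glass hangs still in the fingers over the frame, touching nothing else: its centre within 6 mm of the middle of the opening, its long side within 2 degrees of the frame's, level within 2.9 degrees, its underside 5 to 28 mm above the frame's top face (horizontal distance between pane and frame_top below 0.006 m and angle between the x axis of pane and the x axis of frame, either way round below 0.035 rad and z of pane in the frame of frame_top between 0.005 and 0.028 m and angle between pane's own z axis and vertical below 0.05 rad and linear speed of pane below 0.01 m/s and angular speed of pane below 0.08 rad/s and contact force between pane and the fingers above 1 N and contact force between pane and frame below 0.1 N); the arm keeps its last pose, push and grip.
It fails at once if the glass or its lifter touches the frame (contact force between pane and frame above 0.3 N).
It fails at once if the pane is tipped by more than 17 degrees (angle between pane's own z axis and vertical above 0.3 rad).
It fails at once if something else on the bench is knocked out of place (by more than 15 mm) (distance of any of level, tin, cartridge, cleaner, knife, tape, mallet, packers from where it was at the start of the episode above 0.015 m).
It also fails if it takes over 48 s, if anything falls off the work surface, if the arm or the gripper's body presses on something with over 40 N, if the wrist force passes 120 N, or if a joint passes its speed limit or range.

## Working session

There is one attempt and no reset: what is moved stays moved. The work goes in short steps, Python scripts to look and compute and a tool call to move; the robot and the scene stay as the last step left them, time stands still between calls to the robot, and variables do not carry over. Pictures are saved under pics/ and viewed, and the job is handed in when it is done.

Besides the shell and the picture viewer there is one more tool, called after ">>>" as name(argument=value, ...) on one line, values as JSON. play_rows: Moves the arm, as the interface text tells. Its arguments: {"type":"object","properties":{"plan":{"type":"array","items":{"type":"array","items":{"type":"array","items":{"type":"number"}}}},"grip_force":{"type":"number"}},"required":["plan"]}

```bash
mkdir -p pics
python3 - <<'E'
from rig import manip
import cv2, numpy as np
s=manip.get_state(); print(s)
for n in ("top","side"):
    p=manip.camera_params(n); print(n,p)
    im,d=manip.get_image(n); cv2.imwrite(f"pics/{n}0.png",im[:,:,::-1]); np.savez(f"pics/{n}0.npz",im=im,d=d)
print(manip.camera_params("wrist"))
im,d=manip.get_image("wrist"); cv2.imwrite("pics/wrist0.png",im[:,:,::-1])
E
```

```text
{'clock': 0.0, 'qpos': array([ 1.13701384e+00,  2.76574188e-01,  1.50618735e+00, -2.32351695e-05,
        1.36068266e+00, -1.21004090e-01]), 'qd': array([-5.99520895e-04, -7.91909895e-04,  1.50234817e-03,  3.42780537e-04,
        6.08063818e-05,  2.85247255e-04]), 'effort': array([-1.60177995e-03, -4.16771686e+01, -2.45800585e+01, -6.44347128e-04,
        1.10220761e-02,  1.31817757e-05]), 'position': array([0.17671065, 0.54659196, 0.23042997]), 'ee_rot': array([ 0.69830576,  0.1095001 ,  0.69864884, -0.11076369]), 'contact_force': array([-0.01967226,  0.1261242 ,  0.61265317]), 'moment': array([ 0.01386108,  0.02913357, -0.02928788]), 'width': 0.08515683464686126}
top {'intrinsics': array([[440.19994069,   0.        , 281.17559604],
       [  0.        , 440.19994069, 205.29825162],
       [  0.        ,   0.        ,   1.        ]]), 'R': array([[-0.02283828, -0.99967131, -0.011648  ],
       [-0.98402235,  0.02453552, -0.17634633],
       [ 0.17657415,  0.00743445, -0.98425926]]), 't': array([0.0055983 , 0.56139856, 1.55120463])}
side {'intrinsics': array([[482.10627281,   0.        , 277.58548093],
       [  0.        , 482.10627281, 216.90017015],
       [  0.        ,   0.        ,   1.        ]]), 'R': array([[ 0.71754794, -0.69610741,  0.0236522 ],
       [-0.36546224, -0.40519235, -0.83800747],
       [ 0.59292689,  0.59266655, -0.54514591]]), 't': array([-0.42136596,  0.28896394,  1.45494618])}
{'intrinsics': array([[295.43642751,   0.        , 279.34568866],
       [  0.        , 295.43642751, 212.95814914],
       [  0.        ,   0.        ,   1.        ]]), 'mount': array([[-1.69199629e-04, -2.88353469e-01,  9.57524020e-01,
        -1.42138916e-01],
       [ 9.99999957e-01, -2.76597644e-04,  9.34093866e-05,
        -2.88269712e-04],
       [ 2.37913968e-04,  9.57523995e-01,  2.88353503e-01,
        -7.27899892e-02],
       [ 0.00000000e+00,  0.00000000e+00,  0.00000000e+00,
         1.00000000e+00]])}
```

View pics/top0.png

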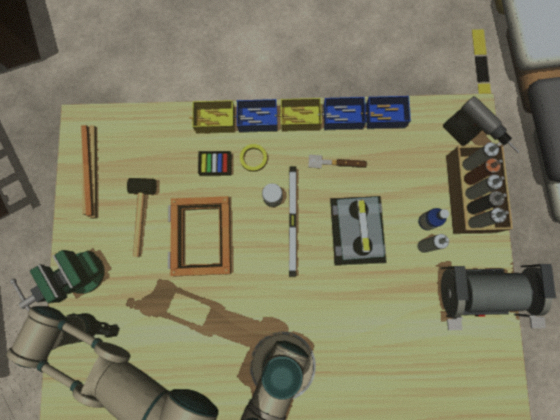

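View pics/side0.png

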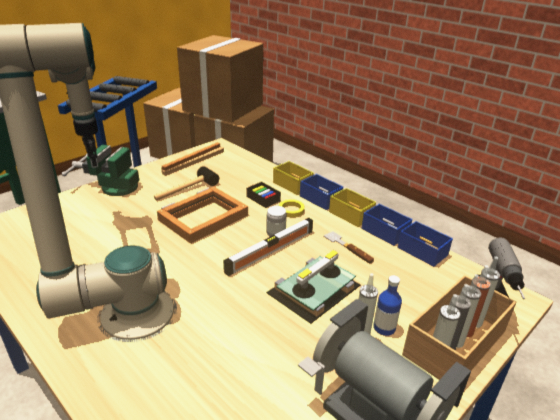

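View pics/wrist0.png

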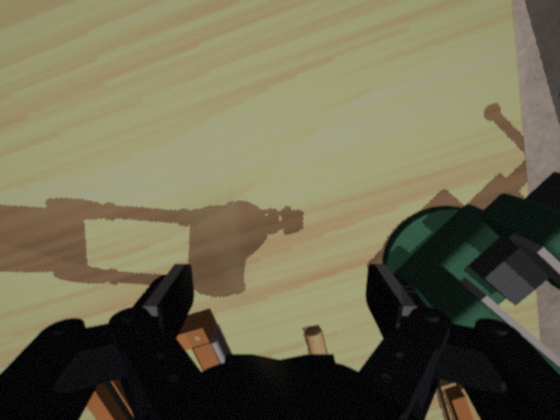

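```bash
cat > h.py <<'E'
import numpy as np, cv2
from rig import manip
from scipy.spatial.transform import Rotation as Ro
def cam(n,s=None):
    p=manip.camera_params(n); K=p["intrinsics"]
    if n!="wrist":
        R=p["R"];return K,R.T,-R.T@p["t"]
    s=s or manip.get_state(); q=s["ee_rot"]
    Rt=Ro.from_quat([q[1],q[2],q[3],q[0]]).as_matrix(); M=p["mount"]
    return K,Rt@M[:3,:3],Rt@M[:3,3]+s["position"]
def toplane(c,uv,z):
    K,R,o=c; uv=np.atleast_2d(uv).astype(float)
    r=np.c_[(uv[:,0]-K[0,2])/K[0,0],(uv[:,1]-K[1,2])/K[1,1],np.ones(len(uv))]@R.T
    return o+r*((z-o[2])/r[:,2])[:,None]
def proj(c,X):
    K,R,o=c; x=(np.atleast_2d(X)-o)@R; return (x[:,:2]/x[:,2:])*[K[0,0],K[1,1]]+K[:2,2]
def cloud(c,d):
    K,R,o=c; v,u=np.mgrid[:d.shape[0],:d.shape[1]]
    x=np.stack([(u-K[0,2])/K[0,0]*d,(v-K[1,2])/K[1,1]*d,d],-1)
    return x@R.T+o
def toolR(s):
    q=s["ee_rot"]; return Ro.from_quat([q[1],q[2],q[3],q[0]]).as_matrix()
E
python3 - <<'E'
from h import *
z=np.load("pics/top0.npz"); im,d=z["im"],z["d"]
hsv=cv2.cvtColor(im,cv2.COLOR_RGB2HSV); c=cam("top"); P=cloud(c,d)
for n,(u0,u1,v0,v1) in dict(frame=(165,237,190,280),pane=(325,390,190,270),level=(285,300,160,282),tin=(258,288,178,210)).items():
    p=P[v0:v1,u0:u1].reshape(-1,3); h=p[:,2]
    for lo,hi in [(0.03,0.048),(.048,.058),(.06,.085),(.085,.11)]:
        q=p[(h>lo)&(h<hi)]
        if len(q)>15:
            r=cv2.minAreaRect((q[:,:2]*1000).astype(np.float32)); print(n,lo,hi,len(q),np.round(r[0]),np.round(r[1]),round(r[2],1),np.round(np.median(q[:,2]),4))
print(toplane(c,[[395,110],[437,240],[433,216]],0.1))
print(toolR(manip.get_state()).round(3))
E
python3 -c "
import cv2;a=cv2.imread('pics/top0.png')
cv2.imwrite('pics/top0z.png',cv2.resize(a[150:290,150:450],None,fx=2.6,fy=2.6,interpolation=cv2.INTER_CUBIC))"
```

```text
frame 0.03 0.048 1835 [460. 295.] [283. 223.] 1.1 0.0422
frame 0.048 0.058 182 [459. 294.] [280. 219.] 1.0 0.0494
pane 0.03 0.048 1927 [ 475. -288.] [222. 179.] 1.8 0.0358
pane 0.048 0.058 81 [ 470. -293.] [186.  54.] 1.9 0.0517
pane 0.06 0.085 25 [ 469. -283.] [176.  17.] 8.7 0.08
pane 0.085 0.11 357 [ 474. -293.] [185.  24.] 3.1 0.1009
level 0.03 0.048 49 [518. -47.] [ 23. 374.] 87.8 0.0464
level 0.048 0.058 571 [505. -46.] [ 24. 398.] 87.8 0.0538
level 0.06 0.085 45 [504. -46.] [ 24. 395.] 87.8 0.0612
tin 0.03 0.048 17 [575.  24.] [69. 25.] 89.6 0.0406
tin 0.06 0.085 36 [589.  21.] [52. 69.] 21.5 0.0731
tin 0.085 0.11 316 [599.  22.] [70. 69.] 23.9 0.0979
[[ 0.89552359 -0.43186914  0.1       ]
 [ 0.41706455 -0.54416942  0.1       ]
 [ 0.50121372 -0.53739759  0.1       ]]
[[-0.001  0.308  0.951]
 [-0.001  0.951 -0.308]
 [-1.    -0.001 -0.   ]]
```

View pics/top0z.png

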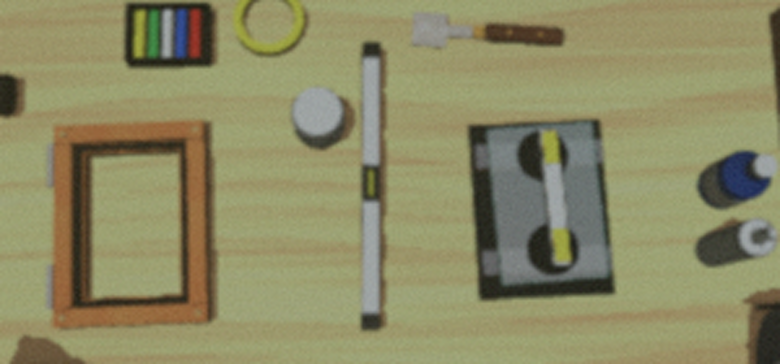

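>>> play_rows(plan=[[[0,-0.1,-0.14,0.385,-19],[0,-0.1,-0.14,0.385,-19],[0,-0.1,-0.14,0.385,-19],[0,-0.1,-0.14,0.385,-19],[0,-0.1,-0.14,0.385,-19],[0,-0.1,-0.14,0.385,-19],[0,-0.1,-0.14,0.385,-19],[0,-0.1,-0.14,0.385,-19],[0,-0.1,-0.14,0.385,-19],[0,-0.1,-0.14,0.385,-19],[0,-0.1,-0.14,0.385,-19],[0,-0.1,-0.14,0.385,-19]]])

```text
clock: 1.35
position: [0.499, 0.2957, 0.3302]
ee_rot: [0.706, -0.007, 0.708, 0.007]
contact_force: [-0.7, -0.8, 0.3]
width: 0.0853
```

Run:
```python
from h import *
s=manip.get_state(); c=cam("wrist",s); im,d=manip.get_image("wrist"); print(s["qd"].round(3))
cv2.imwrite("pics/wrist1.png",im[:,:,::-1]); np.savez("pics/wrist1.npz",im=im,d=d,R=c[1],o=c[2],K=c[0])
```

```text
[ 0.013 -0.004  0.001 -0.002 -0.004 -0.001]
```

View pics/wrist1.png

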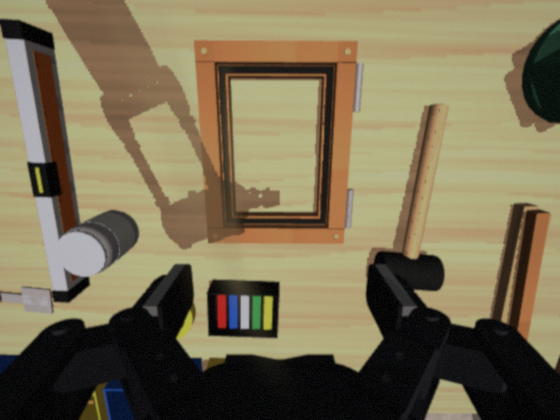

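Run:
```python
from h import *
z=np.load("pics/wrist1.npz"); im,d=z["im"],z["d"]; c=(z["K"],z["R"],z["o"])
P=cloud(c,d); hsv=cv2.cvtColor(im,cv2.COLOR_RGB2HSV)
print(hsv[130,208],hsv[130,345],hsv[50,270],hsv[130,280],hsv[200,208])
m=((hsv[...,0]<14)&(hsv[...,1]>110)&(hsv[...,2]>50)).astype(np.uint8)
w=np.zeros_like(m); w[35:250,190:362]=1; m*=w
zz=P[130:131,200:214,2]; print(zz.round(4), P[50,250:300:10,2].round(4),"bench",P[130,270:290:5,2].round(4))
m=cv2.morphologyEx(m,cv2.MORPH_OPEN,np.ones((5,5)))
cs,_=cv2.findContours(m,cv2.RETR_EXTERNAL,cv2.CHAIN_APPROX_NONE); k=max(cs,key=cv2.contourArea)[:,0]
X=toplane(c,k,0.044)[:,:2]*1000
r=cv2.minAreaRect(X.astype(np.float32)); print(r)
# robust line fits for each side
def fit(X,r):
    a=np.deg2rad(r[2]); 
    e=np.array([np.cos(a),np.sin(a)]); n=np.array([-e[1],e[0]]); Y=(X-r[0])@np.c_[e,n]; hw,hh=r[1][0]/2,r[1][1]/2
    L=[]
    for nm,ax,sg,h in (("+e",0,1,hw),("-e",0,-1,hw),("+n",1,1,hh),("-n",1,-1,hh)):
        s=Y[(abs(Y[:,ax]*sg-h)<6)&(abs(Y[:,1-ax])<(hh if ax==0 else hw)-12)]
        l=cv2.fitLine(s.astype(np.float32),cv2.DIST_HUBER,0,.01,.01).ravel()
        t=np.arctan(l[1-ax] and l[ax]/l[1-ax]); off=l[2+ax]-np.tan(t)*l[2+1-ax]
        L.append((off,np.rad2deg(t)*(-1 if ax==0 else 1))); print(nm,len(s),np.round(L[-1],2))
    cen=np.array(r[0])+e*(L[0][0]+L[1][0])/2+n*(L[2][0]+L[3][0])/2
    print("centre",cen,"size",L[0][0]-L[1][0],L[2][0]-L[3][0],"ang +n/-n",r[2]+(L[2][1]+L[3][1])/2,"e",r[2]+(L[0][1]+L[1][1])/2)
fit(X,r)
cv2.imwrite("pics/m1.png",m*255)
# inner contour
inv=(1-m); n,lab,st,ce=cv2.connectedComponentsWithStats(inv[35:250,190:362]); print(st[:6])
```

```text
[ 14 146 176] [ 14 148 178] [ 14 143 175] [ 26  77 180] [ 14 133 115]
[[0.0428 0.4726 0.0436 0.0434 0.0424 0.0431 0.0421 0.044  0.044  0.0421
  0.0417 0.0427 0.0416 0.0437]] [0.0439 0.0438 0.0433 0.0439 0.0447] bench [-0.0011 -0.0016 -0.0002 -0.0012]
((376.4547119140625, 212.6788330078125), (103.97969055175781, 60.04409408569336), 0.8402296304702759)
+e 12 [46.51 17.23]
-e 28 [-51.7  -0.4]
+n 6 [ -1.94 -36.53]
-n 65 [-29.19   0.43]
centre [374.0921801  197.07443711] size 98.21083 27.249203 ang +n/-n -17.209177 e 9.257979
[[    5     6   162   202  5275]
 [    0     0   172   215 31655]
 [   10    12     8     8    49]
 [  133   196     1     1     1]]
```

View pics/m1.png

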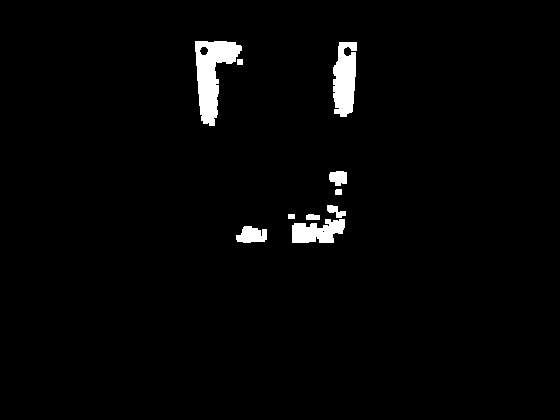

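```bash
cat > fr.py <<'E'
from h import *
def rectfit(X,verbose=True,tol=6):
    r=cv2.minAreaRect(X.astype(np.float32)); a=np.deg2rad(r[2])
    if r[1][0]<r[1][1]: a+=np.pi/2; r=(r[0],r[1][::-1],r[2])
    if np.cos(a)<0: a+=np.pi
    e=np.array([np.cos(a),np.sin(a)]); n=np.array([-e[1],e[0]]); Y=(X-r[0])@np.c_[e,n]; h=np.array(r[1])/2
    L=[]
    for ax in (0,1):
        for sg in (1,-1):
            s=Y[(abs(Y[:,ax]*sg-h[ax])<tol)&(abs(Y[:,1-ax])<h[1-ax]-12)]
            if len(s)<10: L.append((np.nan,np.nan,len(s))); continue
            vx=cv2.fitLine(s.astype(np.float32),cv2.DIST_HUBER,0,.01,.01).ravel()
            t=vx[ax]/vx[1-ax]; off=vx[2+ax]-t*vx[2+1-ax]
            L.append((off,np.rad2deg(np.arctan(t))*(-1 if ax==0 else 1),len(s)))
    L=np.array(L)
    cen=np.array(r[0])+e*(L[0,0]+L[1,0])/2+n*(L[2,0]+L[3,0])/2
    ang=np.rad2deg(a)+L[:,1]
    if verbose: print("cen",cen.round(2),"size",(L[0,0]-L[1,0]).round(2),(L[2,0]-L[3,0]).round(2),"ang short,short,long,long",ang.round(2),L[:,2])
    return cen,ang
E
python3 - <<'E'
from fr import *
z=np.load("pics/wrist1.npz"); im,d=z["im"],z["d"]; c=(z["K"],z["R"],z["o"])
P=cloud(c,d); hsv=cv2.cvtColor(im,cv2.COLOR_RGB2HSV)
m=((hsv[...,0]<19)&(hsv[...,1]>110)&(cv2.medianBlur(P[...,2].astype(np.float32),5)>0.02)).astype(np.uint8)
w=np.zeros_like(m); w[30:255,185:366]=1; m*=w
m=cv2.morphologyEx(m,cv2.MORPH_OPEN,np.ones((3,3)))
cs,hi=cv2.findContours(m,cv2.RETR_CCOMP,cv2.CHAIN_APPROX_NONE)
i=max(range(len(cs)),key=lambda i:cv2.contourArea(cs[i])); X=toplane(c,cs[i][:,0],.044)[:,:2]*1000
rectfit(X)
ks=[j for j in range(len(cs)) if hi[0][j][3]==i and cv2.contourArea(cs[j])>2000]
for j in ks: rectfit(toplane(c,cs[j][:,0],.044)[:,:2]*1000)
cv2.imwrite("pics/m2.png",m*255)
E
```

```text
cen [462.43 288.7 ] size 278.74 209.88 ang short,short,long,long [1.13 1.11 0.85 0.92] [120. 146. 185. 184.]
cen [461.46 288.75] size 218.19 151.53 ang short,short,long,long [1.13 1.11 0.97 0.68] [ 87.  99. 143. 144.]
```

View pics/m2.png

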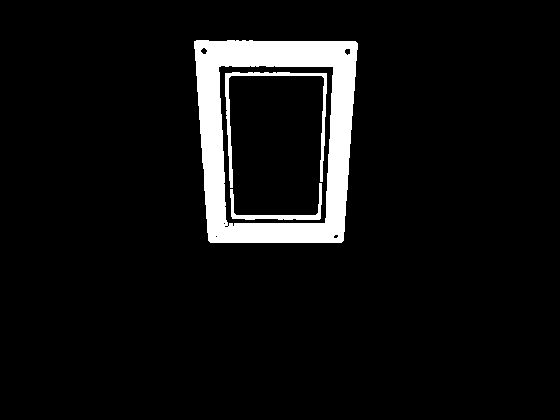

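Run:
```python
from fr import *
z=np.load("pics/top0.npz"); im,d=z["im"],z["d"]; c=cam("top")
S=4
big=cv2.resize(im,None,fx=S,fy=S,interpolation=cv2.INTER_CUBIC); hsv=cv2.cvtColor(big,cv2.COLOR_RGB2HSV)
print(hsv[int(235*S),int(176*S)],hsv[int(235*S),int(200*S)])
m=((hsv[...,0]<17)&(hsv[...,1]>105)).astype(np.uint8)
w=np.zeros_like(m); w[190*S:281*S,164*S:240*S]=1; m*=w
m=cv2.morphologyEx(m,cv2.MORPH_OPEN,np.ones((9,9)))
cs,_=cv2.findContours(m,cv2.RETR_EXTERNAL,cv2.CHAIN_APPROX_NONE); k=max(cs,key=cv2.contourArea)[:,0]
uv=(k+.5)/S-.5
rectfit(toplane(c,uv,.044)[:,:2]*1000)
v=big.copy(); v[m>0]=(255,0,255)
cv2.imwrite("pics/tm.png",v[180*S:290*S,150*S:250*S,::-1])
```

```text
[ 16 149 144] [ 29  76 157]
cen [460.25 288.48] size 277.22 211.39 ang short,short,long,long [0.77 0.99 0.64 0.91] [202. 226. 283. 284.]
```

View pics/tm.png

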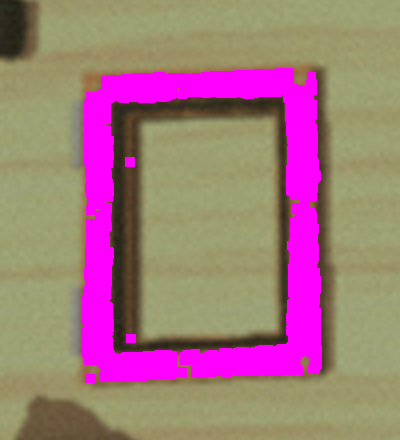

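>>> play_rows(plan=[[[0,0,-0.585,0,0],[0,0,-0.585,0,0],[0,0,-0.585,0,0],[0,0,-0.585,0,0],[0,0,-0.585,0,0],[0,0,-0.585,0,0],[0,0,-0.585,0,0],[0,0,-0.585,0,0],[0,0,-0.585,0,0],[0,0,-0.585,0,0],[0,0,-0.585,0,0],[0,0,-0.585,0,0]]])

```text
clock: 2.6
position: [0.5105, -0.2907, 0.3307]
ee_rot: [0.706, -0.008, 0.708, 0.007]
contact_force: [0.9, 0.2, -0.3]
width: 0.0853
```

Run:
```python
from h import *
s=manip.get_state(); print(s["position"],s["qd"].round(3)); 
im,d=manip.get_image("wrist"); s=manip.get_state();  # settle
s=manip.get_state(); c=cam("wrist",s); im,d=manip.get_image("wrist"); print(s["position"],s["qd"].round(3))
print(toolR(s).round(4))
cv2.imwrite("pics/wrist2.png",im[:,:,::-1]); np.savez("pics/wrist2.npz",im=im,d=d,R=c[1],o=c[2],K=c[0])
```

```text
[ 0.51053975 -0.2906887   0.33069244] [-0.457  0.259 -0.357  0.028  0.109 -0.462]
[ 0.51072355 -0.29585891  0.32987526] [ 0.053 -0.023  0.055  0.036  0.008  0.091]
[[-0.0031 -0.0171  0.9998]
 [-0.0068  0.9998  0.0171]
 [-1.     -0.0067 -0.0032]]
```

View pics/wrist2.png

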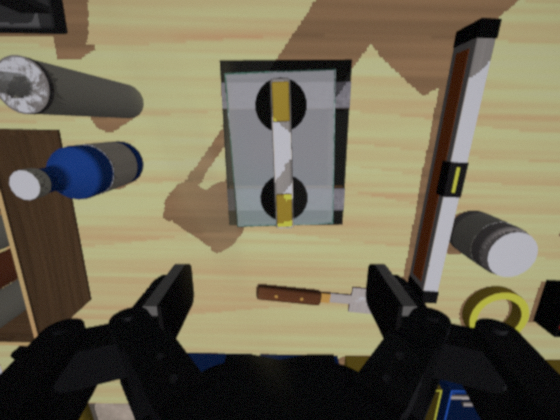

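Run:
```python
from fr import *
z=np.load("pics/wrist2.npz"); im,d=z["im"],z["d"]; c=(z["K"],z["R"],z["o"])
P=cloud(c,d)
sub=np.zeros(d.shape,bool); sub[70:240,255:305]=1
q=P[sub&(P[...,2]>.085)&(P[...,2]<.13)]; print(len(q))
print("z percentiles",np.percentile(q[:,2],[5,25,50,75,95]).round(4))
X=q[:,:2]*1000; hull=cv2.minAreaRect(X.astype(np.float32)); print(hull)
# mask contours
m=(sub&(cv2.medianBlur(P[...,2].astype(np.float32),3)>.085)).astype(np.uint8)
# middle part (bar top z=.101) edges per row
cs,_=cv2.findContours(m,cv2.RETR_EXTERNAL,cv2.CHAIN_APPROX_NONE); k=max(cs,key=cv2.contourArea)[:,0]
rectfit(toplane(c,k,.103)[:,:2]*1000)
# axis of bar through mid rows
mid=q[(abs(q[:,0]-.474)<.09)]; vx=cv2.fitLine((mid[:,:2]*1000).astype(np.float32),cv2.DIST_HUBER,0,.01,.01).ravel(); print("axis",np.rad2deg(np.arctan2(vx[1],vx[0])),vx[2:])
# glass: colour
hsv=cv2.cvtColor(im,cv2.COLOR_RGB2HSV); print(hsv[130,245],hsv[215,240],hsv[75,250],hsv[150,345],hsv[80,225])
# glass depth
print("glass z",np.median(P[130:160,240:255,2]),np.median(P[130:160,310:325,2]), "front/back",np.median(P[75:85,240:255,2]),np.median(P[215:222,240:265,2]))
cv2.imwrite("pics/w2z.png",cv2.resize(im[50:240,205:365],None,fx=3,fy=3,interpolation=cv2.INTER_CUBIC)[:,:,::-1])
```

```text
2867
z percentiles [0.0977 0.0997 0.1009 0.107  0.1081]
((477.07476806640625, -294.65264892578125), (185.21780395507812, 23.965253829956055), 3.031792640686035)
cen [nan nan] size nan 22.32 ang short,short,long,long [ nan  nan 3.05 3.08] [  0.   0. 131. 130.]
axis 3.0197976 [ 468.96274 -295.02228]
[114   9 136] [ 87  18 130] [115  11 140] [25 65 47] [74 49 98]
glass z 0.03535644702352406 0.035294953276737845 front/back 0.035384900546081594 0.035192840953915006
```

View pics/w2z.png

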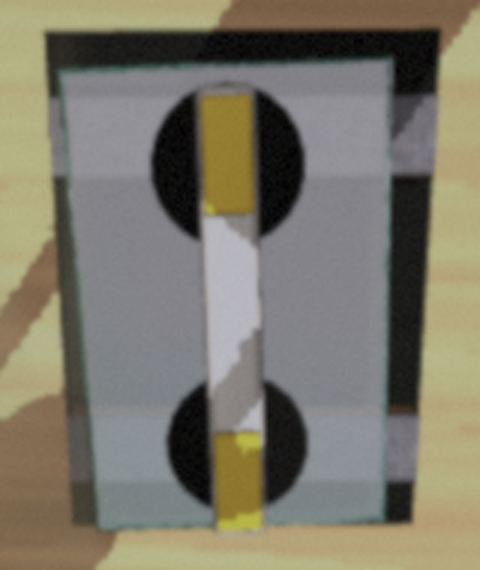

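>>> play_rows(plan=[[[0,0.05,0.003,-0.033,-2.05],[0,0.1,0.003,-0.033,-2.05],[0,0.14,0.003,-0.033,-2.05],[0,0.17,0.003,-0.033,-2.05],[0,0.18,0.003,-0.033,-2.05],[0,0.18,0.003,-0.033,-2.05],[0,0.18,0.003,-0.033,-2.05]]])

```text
clock: 3.4
position: [0.4784, -0.2902, 0.1517]
ee_rot: [0.707, -0.021, 0.707, 0.018]
contact_force: [-0.2, 0.9, -0.3]
width: 0.0854
```

Run:
```python
from fr import *
s=manip.get_state(); c=cam("wrist",s); im,d=manip.get_image("wrist"); print(s["position"],s["qd"].round(3))
print(toolR(s).round(4))
cv2.imwrite("pics/wrist3.png",im[:,:,::-1]); np.savez("pics/wrist3.npz",im=im,d=d,R=c[1],o=c[2],K=c[0])
P=cloud(c,d)
sub=(abs(P[...,0]-.477)<.12)&(abs(P[...,1]+.2947)<.03)
q=P[sub&(P[...,2]>.085)&(P[...,2]<.115)]; print(len(q))
X=q[:,:2]*1000; print(cv2.minAreaRect(X.astype(np.float32)))
print(q.min(0),q.max(0),np.percentile(q[:,2],[5,50,95]))
```

```text
[ 0.4784387  -0.29022036  0.15168608] [-0.007 -0.01  -0.02  -0.002 -0.001 -0.001]
[[-7.000e-04 -5.420e-02  9.985e-01]
 [-4.300e-03  9.985e-01  5.420e-02]
 [-1.000e+00 -4.300e-03 -1.000e-03]]
8624
((476.34423828125, -294.920166015625), (182.97897338867188, 24.074447631835938), 3.062511682510376)
[ 0.38463578 -0.31094415  0.09517412] [ 0.56827073 -0.27854534  0.10975293] [0.0979194  0.10096341 0.10808677]
```

View pics/wrist3.png

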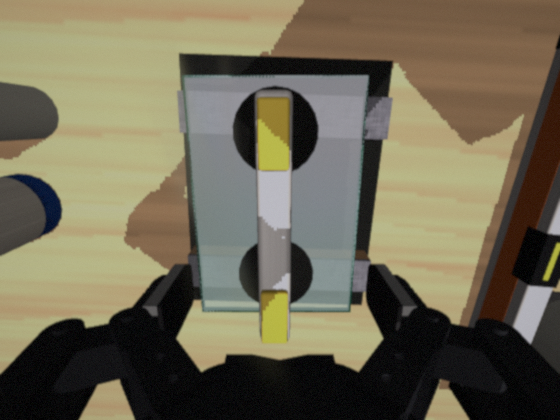

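>>> play_rows(plan=[[[0,0.01,-0.0042,-0.0018,0],[0,0.035,-0.0042,-0.0018,0],[0,0.06,-0.0042,-0.0018,0],[0,0.075,-0.0042,-0.0018,0],[0,0.081,-0.0042,-0.0018,0],[0,0.0817,-0.0042,-0.0018,0],[0,0.0817,-0.0042,-0.0018,0],[0,0.0817,-0.0042,-0.0018,0]]])

```text
clock: 4.25
position: [0.4778, -0.296, 0.0716]
ee_rot: [0.707, -0.021, 0.706, 0.017]
contact_force: [-1.2, 0.1, 0.6]
width: 0.0856
```

Run:
```python
from fr import *
s=manip.get_state(); im,d=manip.get_image("wrist"); print(s["position"],s["qd"].round(3)); print(toolR(s).round(4))
cv2.imwrite("pics/wrist4.png",im[:,:,::-1])
im,d=manip.get_image("side"); cv2.imwrite("pics/side4.png",cv2.resize(im[200:340,220:420],None,fx=4,fy=4,interpolation=cv2.INTER_CUBIC)[:,:,::-1])
```

```text
[ 0.47778112 -0.2959848   0.07156203] [ 0.001 -0.001  0.004  0.001 -0.    -0.001]
[[ 0.0019 -0.0539  0.9985]
 [-0.0066  0.9985  0.0539]
 [-1.     -0.0067  0.0016]]
```

View pics/wrist4.png

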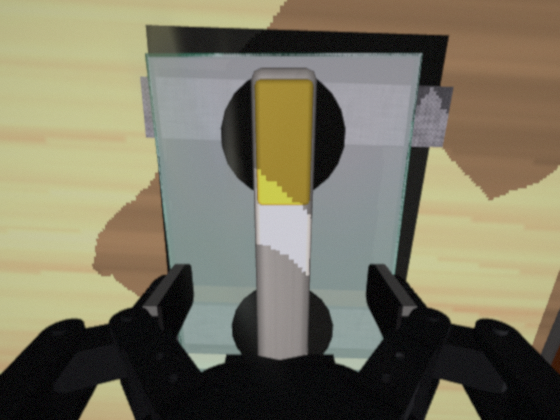

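View pics/side4.png

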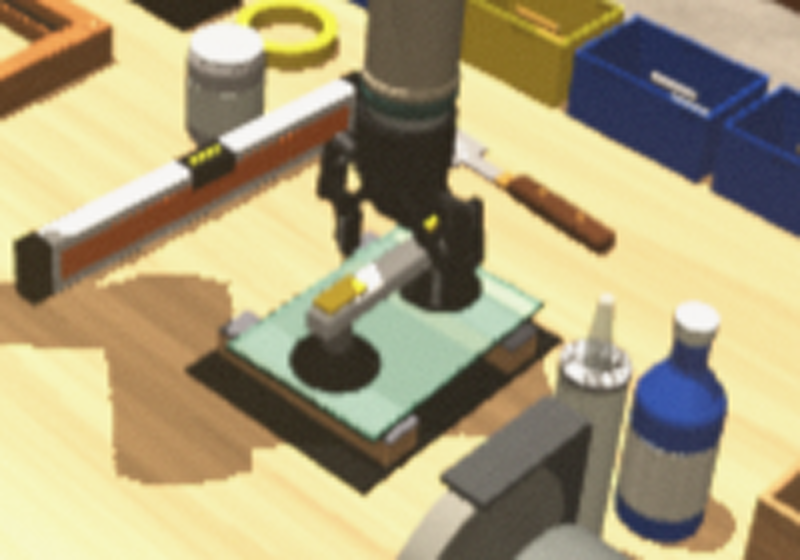

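>>> play_rows(plan=[[[0,0.002,0.001,-0.001,0],[0,0.002,0.001,-0.001,0],[1,0.002,0.001,-0.001,0],[1,0.002,0.001,-0.001,0],[1,0.002,0.001,-0.001,0],[1,0.002,0.001,-0.001,0],[1,0.002,0.001,-0.001,0],[1,0.002,0.001,-0.001,0],[1,0.002,0.001,-0.001,0],[1,0.002,0.001,-0.001,0],[1,0.002,0.001,-0.001,0],[1,0.002,0.001,-0.001,0]]], grip_force=100)

```text
clock: 5.55
position: [0.4766, -0.2947, 0.0696]
ee_rot: [0.707, -0.021, 0.706, 0.017]
contact_force: [-0.8, 0.4, 4.5]
width: 0.0226
```

Run:
```python
from fr import *
s=manip.get_state(); print(s)
```

```text
{'clock': 5.55, 'qpos': array([-0.67561747,  0.38892614,  1.77462245, -0.00439201,  0.97281016,
       -2.29777876]), 'qd': array([-0.00055519,  0.00059142, -0.00069957,  0.00025067,  0.00089356,
        0.00044249]), 'effort': array([-3.50103462e-01, -4.06173491e+01, -1.87627870e+01, -3.91097283e-01,
       -6.65467456e-01,  1.54811623e-03]), 'position': array([ 0.4765956 , -0.29471987,  0.06963747]), 'ee_rot': array([ 0.70743136, -0.02120487,  0.70626285,  0.01685254]), 'contact_force': array([-0.82526643,  0.35520913,  4.51431347]), 'moment': array([0.58147295, 0.04961706, 0.01354813]), 'width': 0.02257643385720535}
```

>>> play_rows(plan=[[[1,-0.003,0,0,0],[1,-0.008,0,0,0],[1,-0.016,0,0,0],[1,-0.026,0,0,0],[1,-0.036,0,0,0],[1,-0.044,0,0,0],[1,-0.048,0,0,0],[1,-0.05,0,0,0],[1,-0.05,0,0,0],[1,-0.05,0,0,0]]])

```text
clock: 6.55
position: [0.4762, -0.2942, 0.1193]
ee_rot: [0.707, -0.021, 0.706, 0.017]
contact_force: [0.1, -0.6, -8.7]
width: 0.0225
```

```bash
cat > look.py <<'E'
from fr import *
import sys
n=sys.argv[1]
s=manip.get_state(); c=cam("wrist",s); im,d=manip.get_image("wrist"); print(s["position"],s["qd"].round(3),s["width"],s["contact_force"].round(2),s["moment"].round(3)); print(toolR(s).round(4))
cv2.imwrite(f"pics/w_{n}.png",im[:,:,::-1]); np.savez(f"pics/w_{n}.npz",im=im,d=d,R=c[1],o=c[2],K=c[0],pos=s["position"],Rt=toolR(s))
c2=cam("side"); im,d=manip.get_image("side"); cv2.imwrite(f"pics/s_{n}.png",im[:,:,::-1]); np.savez(f"pics/s_{n}.npz",im=im,d=d)
E
python3 look.py a
```

```text
[ 0.47624276 -0.29419636  0.11929061] [-0.002  0.005  0.004 -0.    -0.001  0.001] 0.022465182756376163 [ 0.1  -0.6  -8.73] [-0.013  0.049 -0.01 ]
[[ 1.200e-03 -5.390e-02  9.985e-01]
 [-5.600e-03  9.985e-01  5.390e-02]
 [-1.000e+00 -5.700e-03  9.000e-04]]
```

View pics/w_a.png

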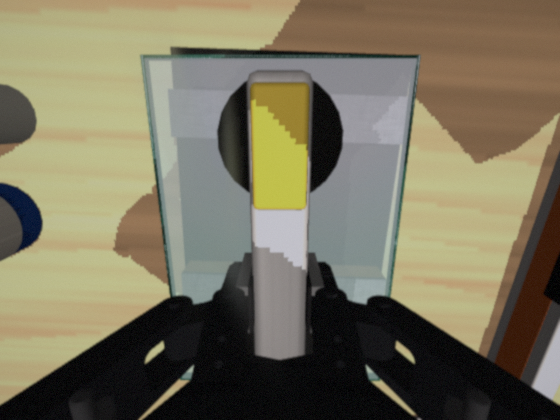

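View pics/s_a.png

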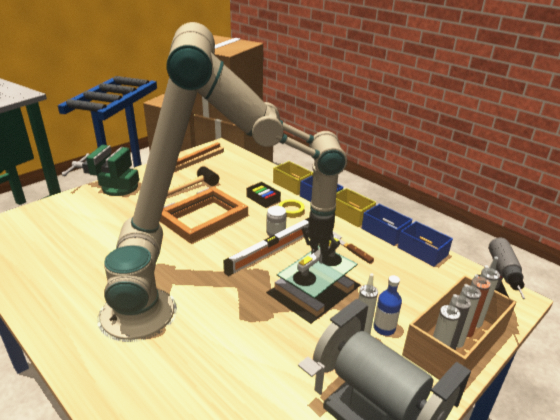

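```bash
cat > pane.py <<'E'
from fr import *
import sys
n=sys.argv[1]
z=np.load(f"pics/w_{n}.npz"); im,d=z["im"],z["d"]; c=(z["K"],z["R"],z["o"]); pos=z["pos"]
P=cloud(c,d); zz=P[...,2]-(pos[2]-.04)   # height rel to expected underside
box=np.zeros(d.shape,bool); box[45:290,130:430]=1; 
mid=box&(abs(zz-.006)<.012)
q=P[mid]
for _ in range(3):
    A=np.c_[q[:,:2]-pos[:2],np.ones(len(q))]; s,*_=np.linalg.lstsq(A,q[:,2],rcond=None); r=q[:,2]-A@s; q=q[abs(r)<2.5*r.std()+1e-4]
print("glass plane: slopes deg",np.rad2deg(s[:2]).round(2),"top z under TCP",s[2].round(4),"TCP-underside",(pos[2]-s[2]+.006).round(4),len(q),r.std())
bar=box&(abs(zz-.07)<.012); b=P[bar]; vx=cv2.fitLine((b[:,:2]*1000).astype(np.float32),cv2.DIST_HUBER,0,.01,.01).ravel()
print("bar angle",np.rad2deg(np.arctan2(vx[1],vx[0])), "lateral of bar from TCP (mm)", ((vx[2:]-pos[:2]*1000)@np.array([-vx[1],vx[0]]))*np.sign(vx[0]), "near end x rel TCP along bar", ((b[:,:2]-pos[:2])@vx[:2]*np.sign(vx[0])).min())
# glass side edges via contour of glass mask (region points with valid height)
m=(cv2.medianBlur(zz.astype(np.float32),3)>-.006)&box
gz=s[2]
E=[]
for v in range(70,255,4):
    u=np.where(m[v])[0]
    if len(u)>50: E.append((v,u.min(),u.max()))
E=np.array(E)
L=toplane(c,np.c_[E[:,1]-.5,E[:,0]],gz)[:,:2]; Rr=toplane(c,np.c_[E[:,2]+.5,E[:,0]],gz)[:,:2]
for nm,X in (("L",L),("R",Rr)):
    l=cv2.fitLine((X*1000).astype(np.float32),cv2.DIST_HUBER,0,.01,.01).ravel(); a=np.arctan2(l[1],l[0]); 
    if np.cos(a)<0:a+=np.pi
    nn=np.array([-np.sin(a),np.cos(a)]); print(nm,"angle",np.rad2deg(a)%360,"offset from TCP",(l[2:]-pos[:2]*1000)@nn)
N=[]
for u in range(180,390,4):
    v=np.where(m[:,u])[0]
    if len(v): N.append((u,v.min()-.5))
X=toplane(c,np.array(N),gz)[:,:2]; l=cv2.fitLine((X*1000).astype(np.float32),cv2.DIST_HUBER,0,.01,.01).ravel(); a=np.arctan2(-l[0],l[1])
if np.cos(a)<0:a+=np.pi
print("near edge: angle",np.rad2deg(a)%360,"offset along x from TCP",(l[2:]-pos[:2]*1000)@np.array([np.cos(a),np.sin(a)]))
E
python3 pane.py a
```

```text
glass plane: slopes deg [-0.09 -0.11] top z under TCP 0.085 TCP-underside 0.0403 38994 0.000666981820320181
bar angle 2.8148496 lateral of bar from TCP (mm) -0.5600862906973668 near end x rel TCP along bar -0.09144606321462799
L angle 3.0692127 offset from TCP -75.6739085747742
R angle 3.0926998 offset from TCP 74.69124537027142
near edge: angle 3.0121815 offset along x from TCP -109.08767452401932
```

>>> play_rows(plan=[[[1,-0.005,0,0,0],[1,-0.018,0,0,0],[1,-0.036,0,0,0],[1,-0.056,0,0,0],[1,-0.076,0,0,0],[1,-0.094,0,0,0],[1,-0.108,0,0,0],[1,-0.116,0,0,0],[1,-0.12,0,0,0],[1,-0.12,0,0,0]]])

```text
clock: 7.65
position: [0.4762, -0.2936, 0.2397]
ee_rot: [0.707, -0.021, 0.706, 0.017]
contact_force: [0.2, -0.1, -7.7]
width: 0.0225
```

>>> play_rows(plan=[[[1,0,0.008,0.0002,0],[1,0,0.025,0.001,0.2],[1,0,0.05,0.002,0.3],[1,0,0.08,0.003,0.5],[1,0,0.115,0.004,0.6],[1,0,0.15,0.005,0.7],[1,0,0.185,0.006,0.8],[1,0,0.22,0.007,0.9],[1,0,0.25,0.008,1],[1,0,0.273,0.008,1],[1,0,0.286,0.008,1],[1,0,0.291,0.008,1]]])

```text
clock: 8.85
position: [0.4675, -0.0007, 0.2376]
ee_rot: [0.707, -0.016, 0.707, 0.012]
contact_force: [-0.3, -0.3, -7.9]
width: 0.0225
```

Run:
```python
from fr import *
s=manip.get_state(); print(s["position"],s["contact_force"].round(2),s["moment"].round(3),s["width"]);R=toolR(s);print(R.round(4),np.rad2deg(np.arctan2(R[1,2],R[0,2])))
D=np.array([.4615,.2892,.24])-s["position"]; print(D, R.T@D)
```

```text
[ 0.46749364 -0.00072035  0.23763149] [-0.27 -0.25 -7.87] [-0.03  -0.009  0.053] 0.022484263799865286
[[ 6.000e-04 -3.870e-02  9.993e-01]
 [-5.400e-03  9.992e-01  3.870e-02]
 [-1.000e+00 -5.400e-03  4.000e-04]] 2.215221673313759
[-0.00599364  0.28992035  0.00236851] [-0.00394158  0.28991823  0.00521823]
```

>>> play_rows(plan=[[[1,0,0.008,0.0002,0],[1,0,0.025,0.0005,0.2],[1,0,0.05,0.001,0.3],[1,-0.001,0.08,0.0015,0.5],[1,-0.001,0.115,0.002,0.6],[1,-0.002,0.15,0.0025,0.7],[1,-0.003,0.185,0.003,0.8],[1,-0.004,0.22,0.004,0.9],[1,-0.004,0.25,0.005,1],[1,-0.004,0.273,0.005,1.1],[1,-0.004,0.285,0.005,1.2],[1,-0.004,0.29,0.005,1.25]]])

```text
clock: 10.05
position: [0.4614, 0.2896, 0.2396]
ee_rot: [0.707, -0.008, 0.707, 0.004]
contact_force: [0.2, 0.3, -7.5]
width: 0.0223
```

```bash
python3 look.py b; python3 pane.py b
python3 - <<'E'
from fr import *
s=manip.get_state(); print(s["position"],s["contact_force"].round(2),s["moment"].round(3),s["width"]);R=toolR(s);print(np.rad2deg(np.arctan2(R[1,2],R[0,2])))
D=np.array([.4615,.2892,.0993])-s["position"]; print(D, R.T@D)
E
```

```text
[0.46144099 0.28964524 0.23963578] [ 0.063  0.026 -0.034 -0.027  0.022  0.086] 0.022326679522244167 [ 0.23  0.35 -7.49] [-0.021  0.059  0.053]
[[ 1.000e-04 -1.720e-02  9.999e-01]
 [-6.200e-03  9.998e-01  1.720e-02]
 [-1.000e+00 -6.200e-03  0.000e+00]]
glass plane: slopes deg [-0.13 -0.14] top z under TCP 0.2054 TCP-underside 0.0403 38965 0.0006651953002880745
bar angle 0.7421195 lateral of bar from TCP (mm) -0.5159569311445372 near end x rel TCP along bar -0.09136492269719923
L angle 0.9631118 offset from TCP -75.65556690345339
R angle 0.9372271 offset from TCP 74.72216384098374
near edge: angle 0.9046585 offset along x from TCP -109.11620156025525
[0.46142112 0.28875371 0.23975256] [-0.71 -0.15 -7.99] [-0.041  0.015 -0.047] 0.02297468853071091
0.9596143752545625
[ 7.88759771e-05  4.46287860e-04 -1.40452562e-01] [1.40446647e-01 1.36434680e-03 7.31836978e-05]
```

View pics/w_b.png

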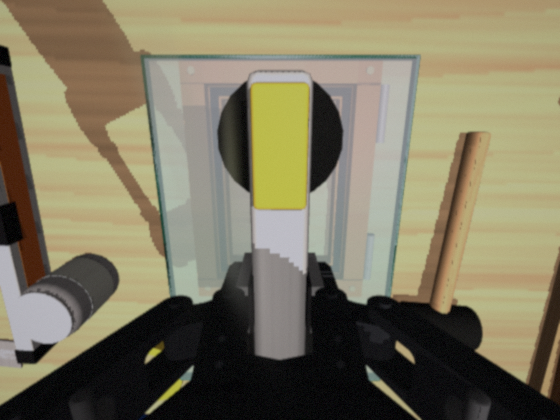

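View pics/s_b.png

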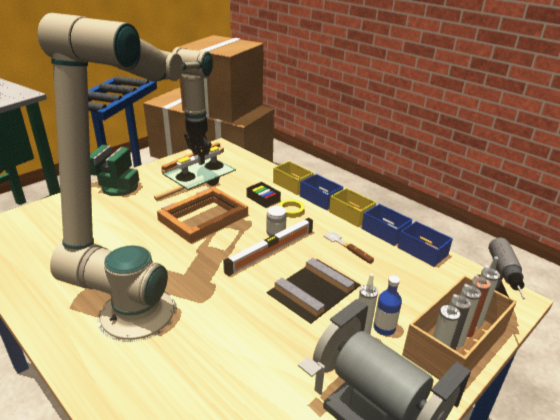

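>>> play_rows(plan=[[[1,0.004,0.0002,0,0],[1,0.015,0.0003,0,0],[1,0.032,0.0005,0,0],[1,0.052,0.0007,0,0],[1,0.072,0.001,0,0],[1,0.09,0.001,0,0],[1,0.104,0.0012,0,0],[1,0.113,0.0013,0,0],[1,0.118,0.0013,0,0],[1,0.12,0.0013,0,0],[1,0.12,0.0013,0,0],[1,0.12,0.0013,0,0]]])

```text
clock: 11.35
position: [0.462, 0.2895, 0.1204]
ee_rot: [0.708, -0.008, 0.707, 0.004]
contact_force: [0.1, -0.5, -7.9]
width: 0.0226
```

```bash
python3 look.py c; python3 pane.py c; python3 -c "
import cv2;a=cv2.imread('pics/s_c.png')
cv2.imwrite('pics/s_cz.png',cv2.resize(a[140:250,130:270],None,fx=5,fy=5,interpolation=cv2.INTER_CUBIC))"
```

```text
[0.46195201 0.28948136 0.12043957] [ 0.001 -0.002 -0.002  0.     0.002 -0.   ] 0.02257647428986301 [ 0.06 -0.47 -7.92] [-0.06  -0.001 -0.067]
[[ 0.0016 -0.0167  0.9999]
 [-0.0059  0.9998  0.0167]
 [-1.     -0.0059  0.0015]]
glass plane: slopes deg [-0.05 -0.13] top z under TCP 0.0862 TCP-underside 0.0403 38985 0.0006613039754302344
bar angle 1.0160655 lateral of bar from TCP (mm) -0.06733304628793159 near end x rel TCP along bar -0.09143087536484255
L angle 0.9092298 offset from TCP -75.73301715374598
R angle 0.9796069 offset from TCP 74.69511919159267
near edge: angle 0.8804933 offset along x from TCP -109.03278680755966
```

View pics/w_c.png

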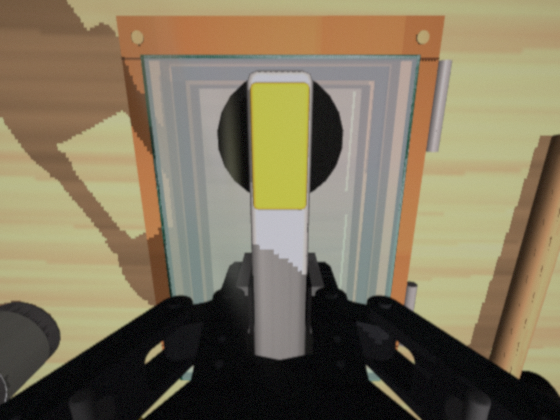

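View pics/s_cz.png

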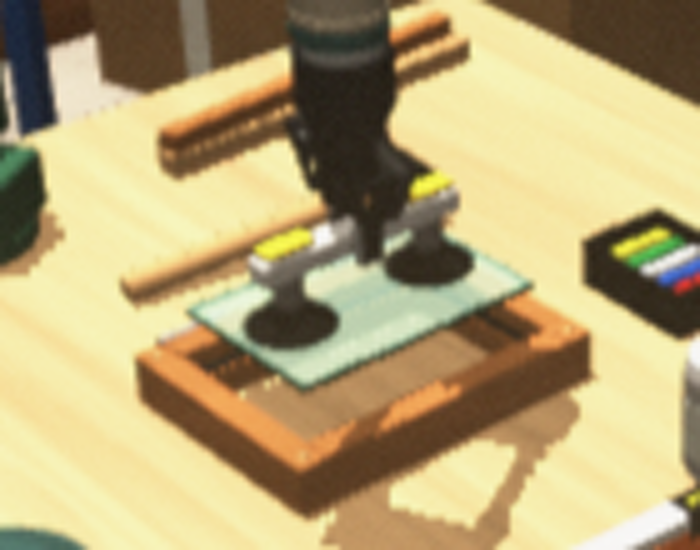

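```bash
cat > frm.py <<'E'
from fr import *
import sys
z=np.load(f"pics/w_{sys.argv[1]}.npz"); im,d=z["im"],z["d"]; c=(z["K"],z["R"],z["o"]); pos=z["pos"]
hsv=cv2.cvtColor(im,cv2.COLOR_RGB2HSV); P=cloud(c,d); hz=cv2.medianBlur(P[...,2].astype(np.float32),5)
m=((hsv[...,0]<19)&(hsv[...,1]>110)&(hz>.025)&(hz<.052)).astype(np.uint8); m=cv2.morphologyEx(m,cv2.MORPH_OPEN,np.ones((3,3)))
lo,hi=[],[]
for v in range(int(sys.argv[2]),280,3):
    u=np.where(m[v,90:470])[0]+90
    if len(u)>8:
        lo.append((u.min()-.5,v)); hi.append((u.max()+.5,v))
near=[]
for u in range(150,415,3):
    v=np.where(m[:150,u])[0]
    if len(v): near.append((u,v.min()-.5))
def f(nm,uv,sw,H):
    X=toplane(c,np.array(uv),.044)[:,:2]*1000; l=cv2.fitLine(X.astype(np.float32),cv2.DIST_HUBER,0,.01,.01).ravel()
    a=np.arctan2(-l[0],l[1]) if sw else np.arctan2(l[1],l[0])
    if np.cos(a)<0:a+=np.pi
    nn=np.array([np.cos(a),np.sin(a)]) if sw else np.array([-np.sin(a),np.cos(a)])
    print(nm,len(uv),"ang",(np.rad2deg(a)%360).round(2),"off from TCP",((l[2:]-pos[:2]*1000)@nn).round(2))
f("right(-y)",lo,0,0); f("left(+y)",hi,0,0); f("near",near,1,0)
E
python3 frm.py c 60
```

```text
right(-y) 74 ang 0.92 off from TCP -106.58
left(+y) 74 ang 0.84 off from TCP 104.72
near 89 ang 0.85 off from TCP -139.54
```

>>> play_rows(plan=[[[1,0.002,0,0,0],[1,0.005,-0.0001,0.0001,0],[1,0.009,-0.0002,0.0002,0],[1,0.013,-0.0003,0.0003,0],[1,0.017,-0.0003,0.0003,0],[1,0.0195,-0.0003,0.0003,0],[1,0.0205,-0.0003,0.0003,0],[1,0.021,-0.0003,0.0003,0],[1,0.021,-0.0003,0.0003,0],[1,0.021,-0.0003,0.0003,0],[1,0.021,-0.0003,0.0003,0],[1,0.021,-0.0003,0.0003,0]]])

```text
clock: 12.65
position: [0.4623, 0.2891, 0.0996]
ee_rot: [0.708, -0.008, 0.706, 0.004]
contact_force: [0.5, 1.1, -7.4]
width: 0.0227
```

```bash
python3 look.py d; python3 pane.py d; python3 frm.py d 60;  python3 -c "
import cv2;a=cv2.imread('pics/s_d.png')
cv2.imwrite('pics/s_dz.png',cv2.resize(a[140:250,130:270],None,fx=5,fy=5,interpolation=cv2.INTER_CUBIC))"
python3 - <<'E'
from h import *
im,d=manip.get_image("top"); cv2.imwrite("pics/top_d.png",im[:,:,::-1])
E
```

```text
[0.46227872 0.28911644 0.09958277] [ 0.     0.003  0.002 -0.002 -0.001  0.001] 0.022749785001360618 [ 0.55  1.06 -7.42] [ 0.021 -0.008  0.035]
[[ 0.0018 -0.0168  0.9999]
 [-0.0058  0.9998  0.0168]
 [-1.     -0.0058  0.0017]]
glass plane: slopes deg [-0.03 -0.13] top z under TCP 0.0653 TCP-underside 0.0403 38962 0.000661832829042911
bar angle 1.1392301 lateral of bar from TCP (mm) -0.04665935070544879 near end x rel TCP along bar -0.09141577988324431
L angle 1.0169063 offset from TCP -75.6438635200013
R angle 0.9905062 offset from TCP 74.69917477671446
near edge: angle 0.88729614 offset along x from TCP -109.0197013140673
right(-y) 74 ang 0.89 off from TCP -106.22
left(+y) 74 ang 0.78 off from TCP 104.98
near 89 ang 0.85 off from TCP -140.17
```

View pics/w_d.png

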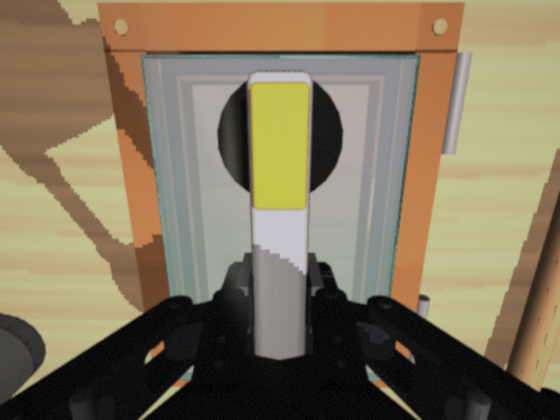

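View pics/s_dz.png

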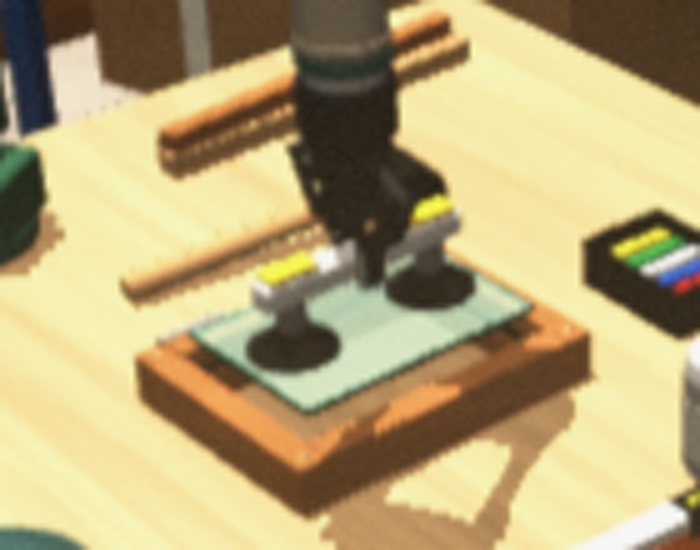

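View pics/top_d.png

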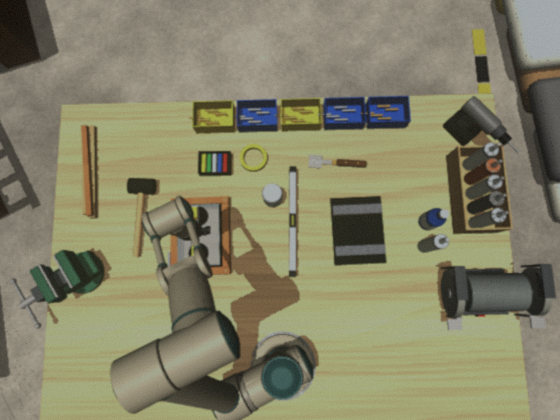

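Run:
```python
from h import *
s=manip.get_state(); print(s["clock"],s["position"],s["qd"].round(4),s["contact_force"].round(2),s["width"]); print(manip.sign_off())
```

```text
12.8 [0.46224569 0.28910883 0.099496  ] [ 0.0006 -0.001   0.0013  0.0004  0.0028  0.0007] [ 0.08 -0.3  -8.05] 0.022758236742395885
the job is handed in; nothing more can be done
None
```

I gripped the lifter handle at its middle (100 N) and lifted the pane clear. I carried it flat over the spirit level and tin, with the underside about 0.2 m up, and stopped it over the frame. The job was handed in at 12.8 s, with the pane still held.

| Last check (wrist camera) | Result |
|---|---|
| Pane centre against the opening | about 0.4 mm off along x, 0.2 mm along y |
| Long side against the frame's | within about 0.15° |
| Level | about 0.13° |
| Underside above the frame's top face | about 15 mm |
| Joint speeds | below 0.003 rad/s |
| Load on the wrist | about 8 N, the pane's weight, so no sign of contact with the frame |

- **Other things on the bench:** the top view showed nothing visibly out of place; I checked this by eye only and did not measure it.
- **Disagreement between cameras:** the top camera put the frame about 2 mm nearer the robot than the wrist camera did, which is within calibration. I used the wrist camera for both frame and pane, so that error mostly cancels. The far edge of the frame was hidden behind the gripper in the final view, so the centring along x rests on the near edges and the known sizes.

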